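# Open the column length gauge and hold it at the rider

### The job

A small amber bottle is standing in the way on the base plate of the column length gauge: first stand it upright in the empty white tray and let go of it. Then push the gauge's lock button fully down, and pull the telescoping arm out by its upright grip until its pointer lines up with the rider on the scale. The arm springs back if let go, so finish while still holding it there, steady on the mark; leave the rider and everything else where they are.

Things in the scene. Friction and masses are not known exactly. Their poses are not given: they have to be found in the camera images.
- gauge: Gauge, fixed. Base plate 120 (x) x 440 (y) x 12; origin at the centre of its underside, z up, its +y is the way the arm extends; arm, housing, button and head lie along x = 0. Grey housing: square tube 40 x 40, y = -200 to 0 mm, top z = 70. End stop: block 50 wide, y = 200 to 214, top z = 57. White scale strip along y at x = 33 to 49, black graduations every 10 mm, each fifth longer.
- gauge_arm (a joint): Extension of the telescoping steel arm in m: 0 retracted (as it starts, locked), at most 0.165. Locked, it moves only 1.5 mm; once the lock button is down it slides along the gauge's +y, and a return spring pulls it home with about 3 N (4 N when far out).
- pull_grip: Head on the end of the arm: steel block 44 (gauge x) x 22 (gauge y), z = 20 to 68 above the bench, and on it an upright black grip plate, 30 (gauge x) x 14 (gauge y), z = 68 to 115, to be seized from above. Origin at bench height under the head's middle, axes as the gauge's. Retracted, it is at gauge y = 13 mm.
- grip_top (a point): Centre of the top of the upright grip plate, 115 mm above the bench.
- pointer (a point): Outer end of the small pointer on the head, 32 mm to the gauge's +x side of the head's middle and 24 mm above the bench; it runs beside the scale and moves with the arm.
- rider_mark (a point): Tip of the rider, a small dark slider (16 along y, 12 wide, top 24 mm above the bench) on the outer edge of the scale, with a thin 3 mm finger pointing across it. It shows the mark: pointer and rider tip must have the same gauge y. It stands at 80 to 150 mm of extension, is stiff (12 N) and must not be shifted.
- lock_button (a joint): Travel of the lock button in m: 0 up (locked), 0.009 fully down. The arm is free from 0.005 on. It takes about 4 N plus a little for speed, and stays down where it is left.
- lock_button_top (a point): Centre of the top of the lock button, a round black push button of diameter 22 on top of the housing at gauge y = -60 mm; 86 mm above the bench when up, 77 when fully down (housing top 70).
- sample_bottle: Small closed amber bottle to clear away, diameter 40, height 75 with cap, 70 to 150 g; it stands on the gauge's base plate (12 mm above the bench), in front of the head. Origin at the centre of its underside, z up.
- tray_in (a point): Centre of the inner floor of the empty white tray, fixed: outside 120 (its x) x 160 (its y) x 26 high, walls 4 mm, floor about 4 mm above the bench.
- other_bottle: Bystander, leave alone: amber bottle of the same kind as the sample bottle, but standing on the bench. Origin at its underside.
- end_fitting: Bystander, leave alone: small upright steel cylinder, diameter 18, height 20, on the gauge's base plate beside the housing on the side away from the scale. Origin at its underside.
- beaker: Bystander, leave alone: glass beaker, diameter 68, height 85. Origin at its underside.
- solvent_bottle: Bystander, leave alone: clear bottle, diameter 72, height 130, with a screw cap. Origin at its underside.
- spare_column: Bystander, leave alone: lying steel column, about 170 long, 22 thick. Origin at its underside.
- wrench: Bystander, leave alone: wrench lying on the bench. Origin at its underside.
- tape_roll: Bystander, leave alone: roll of paper tape, diameter 72, height 20, lying flat. Origin at its underside.

How it is judged:
On the way, in this order (a step that is already met when the one before it is completed fails the run):
1. the sample bottle stands upright in the tray, let go (x of sample_bottle in the frame of tray_in between -0.045 and 0.045 m and y of sample_bottle in the frame of tray_in between -0.065 and 0.065 m and z of sample_bottle in the frame of tray_in between -0.006 and 0.008 m and angle between sample_bottle's own z axis and vertical below 0.15 rad and contact force between the fingers and sample_bottle below 0.1 N and linear speed of sample_bottle below 0.03 m/s), for 0.2 s.
2. the lock button is down (value of joint lock_button above 0.0055 m), for 0.1 s.
3. the arm is pulled out, its pointer at the rider (y of pointer in the frame of rider_mark between -0.005 and 0.005 m), for 0.1 s.
At the end, for the whole second after the job is handed in: The pointer is within 5 mm of the rider tip along the scale, the arm is still (under 10 mm/s) and the fingers hold the pull grip (contact over 1 N); the sample bottle stands upright in the tray, within 45 mm (x) and 65 mm (y) of its centre, on its floor, at rest and not touched (all of step 1 and all of step 3 and velocity of joint gauge_arm between -0.01 and 0.01 m/s and contact force between the fingers and pull_grip above 1 N); the arm keeps its last pose, push and grip.
It fails at once if the rider is shifted by more than 4 mm (distance of rider_mark from where it was at the start of the episode above 0.004 m).
It fails at once if a bystander is moved by more than 25 mm (distance of any of other_bottle, end_fitting, beaker, solvent_bottle, spare_column, wrench, tape_roll from where it was at the start of the episode above 0.025 m).
It also fails if it takes over 67 s, if anything falls off the work surface, if the arm or the gripper's body presses on something with over 40 N, if the wrist force passes 120 N, or if a joint passes its speed limit or range.

### The arm

A 7-joint arm with a two-finger parallel gripper is mounted at the origin on the work surface. World frame = base frame: x ahead of the robot, y to its left, z up, the work surface at z = 0. Lengths are in m, angles in rad, forces in N, time in s.
With the tool pointing down it reaches from about 0.4 to 0.85 m from the base axis. Payload 10.4 kg.
Tool frame: the origin (TCP) lies midway between the tips of the shut fingers; the grasp point (between the pads) lies 19 mm behind it; z points along the fingers, y is the direction in which the jaws open and shut (so a half turn about z gives the same grasp; the last joint's range is limited). The gripper opens to 87 mm and grips with 3 to 60 N. Pads are 19 mm wide; open, the fingers measure 117 mm over their backs; the gripper's body (75 mm by 190 mm) begins 51 mm behind the grasp point.
Start: joints at [1.179, 0.332, -0.065, 1.46, 0.022, 1.35, -0.088], TCP at [0.225, -0.583, 0.223] pointing down, gripper open.
Joint ranges: [-2.6, 2.6], [-0.5, 2.12], [-1.47, 1.34], [0.16, 2.42], [-1.27, 4.41], [0.06, 2.06], [-2.6, 2.6]. Speed limits (rad/s): [2.22, 2.22, 2.79, 2.79, 3.14, 3.14, 3.14].

### API

Orientations are given as a unit quaternion [x, y, z, w].
In Python, from bench import r gives the robot as it stands.
- The arm moves only by the tool step_arm, never from a script. Its argument "increments" is a list of rows, each a list of 2 entries, a list of its own where there are three numbers: the shift along the tool's x, y, z in m, then the turn, a rotation vector about the tool's x, y, z in rad. A call has 1 to 5 rows; each row is the pose to reach, as a shift and turn from the pose measured when the call began, along the tool's axes at that moment; what a row does not reach only later rows make up. A row lasts 1/10 s, in which the tool goes at most 50 mm and 8.59 degrees, less where a joint would pass 70% of its speed; a pose out of reach is approached as far as the arm can. A call with a gripper value outside its range is refused whole. "hand" is the closure, from -1 (fully open) to 1 (shut), so that 0 is half open, set as the call begins (left out, the last holds). The fingers move at their own pace and stop on an object; "grip_force" is the grip in N (left out, the last holds). Time passes only in rows, so rows that repeat a pose let the fingers close. It gives the time, the measured TCP pose, the force and the opening at its end, in the units of the state.
- r.read_state(): the state, without advancing time (a new reading comes with each control period).
- r.camera(name): name is "scene" or "side" or "wrist"; returns a dict with "pixels" (400x640x3 uint8, blue, green, red), "camera_matrix" (3x3 intrinsics, pixels), "extrinsics" (4x4, takes a point from camera to world coordinates). Camera axes: x right, y up, looking along -z (the intrinsics and any distortion apply to the point x, -y, -z); pixel columns grow to the right and rows downward; lengths in m; the calibration is good to about 2 mm. A picture is of the moment at which its call begins. There is no depth.
- r.close_job(): hands the job in, once; it reports no verdict.
The state is a dict: "time": time; "joint_positions": joint angles; "joint_vel": joint speeds; "joint_torque": joint torques, N m; "ee_pos": TCP position; "eef_rot": TCP orientation; "ft_force": force on the tool from outside, world axes, zero at the start; "torque": the same for the moment, N m; "width": finger opening in m.
Only numpy, scipy, OpenCV 4.12 (cv2) and the standard library are available. Lean on these libraries where they do the work, as an engineer would, in place of code of your own. Each camera call takes 0.05 s, during which the arm holds its last target.

## Working session

There is one attempt and no reset: what is moved stays moved. The work goes in short steps, Python scripts to look and compute and a tool call to move; the robot and the scene stay as the last step left them, time stands still between calls to the robot, and variables do not carry over. Pictures are saved under pics/ and viewed, and the job is handed in when it is done.

Besides the shell and the picture viewer there is one more tool, called after "Request:" by a JSON object that holds its "api" and its "payload", one argument or row to a line. step_arm: Moves the arm, as the interface text tells. Its arguments: {"type":"object","properties":{"increments":{"type":"array"},"hand":{"type":"number"},"grip_force":{"type":"number"}},"required":["increments"]}

```bash
ls; mkdir -p pics; python3 - <<'E'
from bench import r
import cv2,numpy as np
s=r.read_state()
for k,v in s.items(): print(k,np.round(v,4))
for n in ["scene","side","wrist"]:
    c=r.camera(n); cv2.imwrite(f"pics/{n}0.png",c["pixels"]); print(n,np.round(c["camera_matrix"],1).tolist(),np.round(c["extrinsics"],4).tolist(),c.keys())
    np.savez(f"{n}0.npz",**{k:c[k] for k in("pixels","camera_matrix","extrinsics")})
E
```

```text
pics
time 0.0
joint_positions [ 1.1794  0.3329 -0.0647  1.461   0.0216  1.3499 -0.0885]
joint_vel [ 0.0001 -0.0001 -0.0006 -0.0002  0.0003 -0.0001 -0.0007]
joint_torque [ 1.10000e-03 -6.23249e+01  2.54000e-02 -3.89897e+01 -6.13000e-02
  3.98000e-02  1.00000e-04]
ee_pos [ 0.2252 -0.5826  0.2217]
eef_rot [ 9.830e-01  1.834e-01 -2.000e-04 -7.000e-04]
ft_force [ 0.0582 -0.4715  0.4133]
torque [ 0.0252 -0.0046  0.0545]
width 0.0866
scene [[410.1, 0.0, 321.3], [0.0, 410.1, 206.5], [0.0, 0.0, 1.0]] [[0.7818, -0.4852, 0.3916, 1.0728], [0.6235, 0.6044, -0.4959, -0.617], [0.004, 0.6319, 0.7751, 1.1418], [0.0, 0.0, 0.0, 1.0]] dict_keys(['pixels', 'camera_matrix', 'extrinsics'])
side [[501.7, 0.0, 323.3], [0.0, 501.7, 195.4], [0.0, 0.0, 1.0]] [[-0.9912, 0.0608, -0.1177, 0.3422], [-0.1319, -0.5324, 0.8362, 1.2762], [-0.0118, 0.8443, 0.5357, 0.8764], [0.0, 0.0, 0.0, 1.0]] dict_keys(['pixels', 'camera_matrix', 'extrinsics'])
wrist [[297.7, 0.0, 319.0], [0.0, 297.7, 196.7], [0.0, 0.0, 1.0]] [[0.3602, 0.8964, 0.2583, 0.2955], [-0.9329, 0.347, 0.0968, -0.5561], [-0.0029, -0.2758, 0.9612, 0.3841], [0.0, 0.0, 0.0, 1.0]] dict_keys(['pixels', 'camera_matrix', 'extrinsics'])
```

View pics/scene0.png

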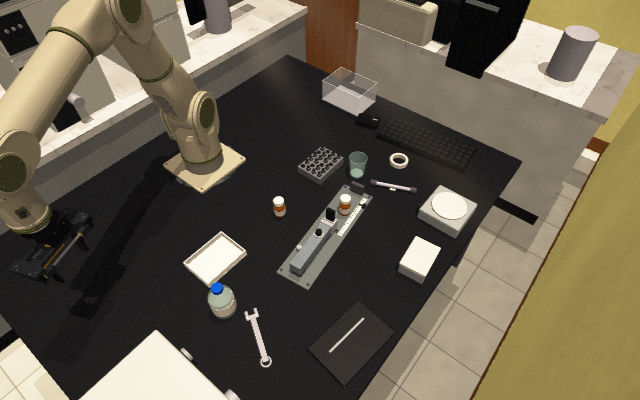

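View pics/side0.png

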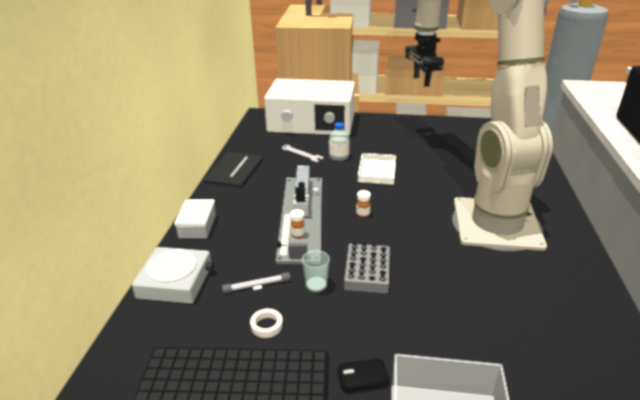

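View pics/wrist0.png

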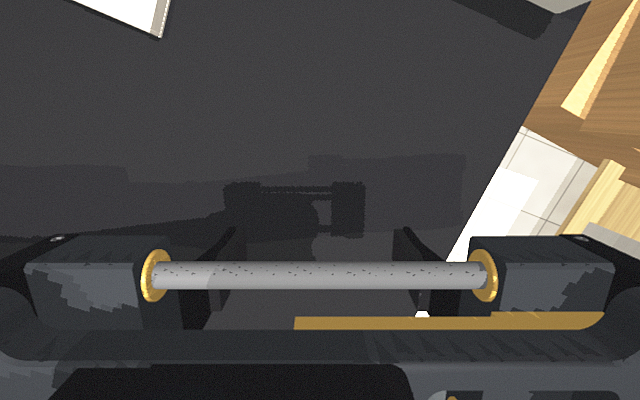

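The scene shows the gauge running from about (295,270) to (360,195) with the bottle at (345,205). The tray is at (215,258), the other bottle at (279,207) and the solvent bottle at (222,300). I'll enlarge these areas and write the helpers next.

```bash
cat > h.py <<'E'
import numpy as np,cv2
from scipy.spatial.transform import Rotation as R
def load(n):
    d=np.load(n+".npz"); return d["pixels"],d["camera_matrix"],d["extrinsics"]
def snap(name,tag):
    from bench import r
    c=r.camera(name); cv2.imwrite(f"pics/{tag}.png",c["pixels"])
    np.savez(f"{tag}.npz",**{k:c[k] for k in("pixels","camera_matrix","extrinsics")})
    return c["pixels"],c["camera_matrix"],c["extrinsics"]
def ray(K,E,uv):
    p=cv2.undistortPoints(np.array([[uv]],float),K,None)[0,0]
    d=E[:3,:3]@np.array([p[0],-p[1],-1.0]); return E[:3,3],d/np.linalg.norm(d)
def onz(K,E,uv,z):
    o,d=ray(K,E,uv); return o+d*(z-o[2])/d[2]
def proj(K,E,P):
    p=(np.atleast_2d(P)-E[:3,3])@E[:3,:3]; q=p*[1,-1,-1]; q=q@K.T; return q[:,:2]/q[:,2:]
def tri(rays):
    A=np.zeros((3,3));b=np.zeros(3)
    for o,d in rays:
        M=np.eye(3)-np.outer(d,d);A+=M;b+=M@o
    x=np.linalg.solve(A,b); return x,[np.linalg.norm(np.cross(x-o,d)) for o,d in rays]
def crop(img,x0,y0,x1,y1,s,tag):
    c=cv2.resize(img[y0:y1,x0:x1],None,fx=s,fy=s,interpolation=cv2.INTER_CUBIC); cv2.imwrite(f"pics/{tag}.png",c)
E
python3 - <<'E'
from h import *
a=load("scene0");crop(a[0],175,170,385,315,3.8,"scene0z")
b=load("side0");crop(b[0],260,140,410,300,3.7,"side0z")
for uv in [(215,258),(345,213),(279,215),(295,280),(365,195)]: print(uv,np.round(onz(a[1],a[2],uv,0.01),3))
for uv in [(377,172),(297,235),(363,213)]: print(uv,np.round(onz(b[1],b[2],uv,0.01),3))
E
```

```text
(215, 258) [ 0.367 -0.275  0.01 ]
(345, 213) [0.584 0.136 0.01 ]
(279, 215) [ 0.409 -0.016  0.01 ]
(295, 280) [ 0.621 -0.174  0.01 ]
(365, 195) [0.591 0.249 0.01 ]
(377, 172) [ 0.367 -0.248  0.01 ]
(297, 235) [0.579 0.143 0.01 ]
(363, 213) [0.399 0.009 0.01 ]
```

View pics/scene0z.png

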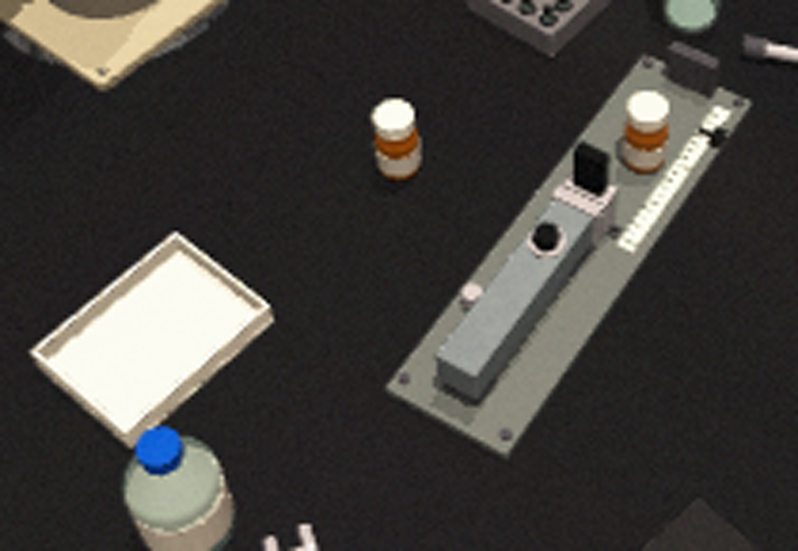

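View pics/side0z.png

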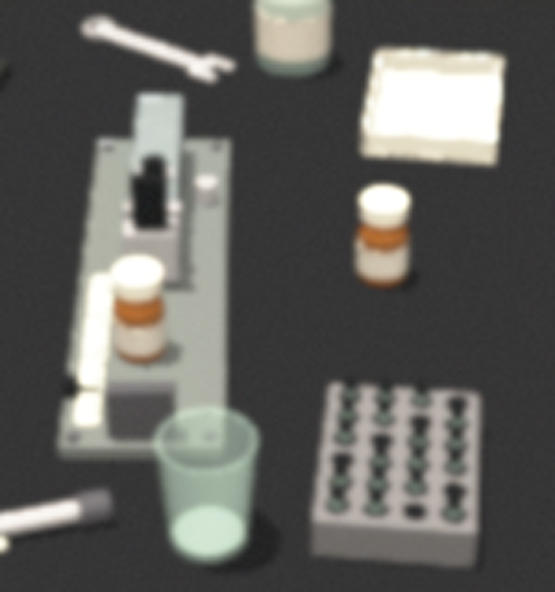

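```bash
python3 - <<'E'
from h import *
a=load("scene0");b=load("side0")
A=lambda p:(175+p[0]/3.8,170+p[1]/3.8); B=lambda p:(260+p[0]/3.7,140+p[1]/3.7)
print("plate scene",[np.round(onz(a[1],a[2],A(p),.012),4).tolist() for p in[(387,387),(507,455),(750,102),(648,55)]])
print("plate side",[np.round(onz(b[1],b[2],B(p),.012),4).tolist() for p in[(230,140),(98,140),(60,450),(223,455)]])
print("tray scene rim",[np.round(onz(a[1],a[2],A(p),.026),4).tolist() for p in[(32,352),(175,233),(273,312),(132,440)]])
print("tray side rim",[np.round(onz(b[1],b[2],B(p),.026),4).tolist() for p in[(375,50),(507,52),(497,137),(362,137)]])
pairs={"bottle cap top c":((648,104),(138,270)),"other cap":((394,112),(384,200)),"grip top":((592,150),(150,165)),"rider":((713,133),(72,384)),"button":((547,233),(152,163)),"tape":None}
for k,v in pairs.items():
    if v: 
        x,e=tri([ray(a[1],a[2],A(v[0])),ray(b[1],b[2],B(v[1]))]);print(k,np.round(x,4),np.round(e,4))
E
```

```text
plate scene [[0.5582, -0.1889, 0.012], [0.6755, -0.1747, 0.012], [0.6182, 0.2572, 0.012], [0.5063, 0.2449, 0.012]]
plate side [[0.5505, -0.1833, 0.012], [0.6715, -0.1697, 0.012], [0.6133, 0.2679, 0.012], [0.4958, 0.2596, 0.012]]
tray scene rim [[0.3124, -0.3538, 0.026], [0.3145, -0.1964, 0.026], [0.4403, -0.2009, 0.026], [0.4387, -0.3568, 0.026]]
tray side rim [[0.4288, -0.3489, 0.026], [0.3002, -0.3588, 0.026], [0.3077, -0.192, 0.026], [0.4289, -0.1784, 0.026]]
bottle cap top c [0.5769 0.1412 0.0854] [0.0012 0.0012]
other cap [0.3994 0.0004 0.0724] [0.0004 0.0004]
grip top [0.5846 0.046  0.1196] [0.0029 0.0029]
rider [0.6169 0.199  0.0189] [0.0015 0.0015]
button [ 0.5938 -0.0224  0.0806] [0.0005 0.0005]
```

```bash
python3 - <<'E'
from h import *
a=load("scene0");b=load("side0")
x,e=tri([ray(a[1],a[2],(175+160/3.8,170+443/3.8)),ray(b[1],b[2],(339.5,127))]);print("solv cap",x.round(3),np.round(e,4))
print("beaker",onz(b[1],b[2],(316,287),.0).round(3),onz(a[1],a[2],(357,177),0).round(3))
E
```

```text
solv cap [ 0.51  -0.367  0.119] [0.0009 0.0009]
beaker [0.496 0.34  0.   ] [0.512 0.313 0.   ]
```

```bash
cat >> h.py <<'E'
def plan(pos,yaw,n=5):
    "tool-frame shift & turn from the present pose to a downward pose with tool x at world yaw"
    from bench import r
    s=r.read_state(); p=np.array(s["ee_pos"]); Rm=R.from_quat(s["eef_rot"])
    T=R.from_matrix(np.array([[np.cos(yaw),np.sin(yaw),0],[np.sin(yaw),-np.cos(yaw),0],[0,0,-1]]).T.T)
    d=Rm.inv().apply(np.array(pos)-p); w=(Rm.inv()*T).as_rotvec()
    x=Rm.apply([1,0,0]); print("t",round(s["time"],2),"pos",p.round(4),"yaw",round(np.arctan2(x[1],x[0]),3),"w",round(float(s["width"]),4),"F",np.round(s["ft_force"],1))
    print("shift",d.round(4),"len",round(np.linalg.norm(d),3),"turn",w.round(4),"deg",round(np.degrees(np.linalg.norm(w)),1))
E
python3 - <<'E'
from h import *
plan([.40,-.28,.32],.8)
plan([.55,.06,.30],1.7)
E
```

```text
t 0.15 pos [ 0.2252 -0.5827  0.222 ] yaw 0.369 w 0.0871 F [-0.4 -0.4  0.1]
shift [ 0.2722 -0.2195 -0.0978] len 0.363 turn [-1.000e-03 -2.000e-04 -4.312e-01] deg 24.7
t 0.15 pos [ 0.2252 -0.5827  0.222 ] yaw 0.369 w 0.0871 F [-0.4 -0.4  0.1]
shift [ 0.5346 -0.4825 -0.0776] len 0.724 turn [-9.0000e-04 -7.0000e-04 -1.3312e+00] deg 76.3
```

Request:
{"api": "step_arm", "payload": {
  "increments": [
    [[0.03, -0.025, -0.02], [0, 0, -0.06]],
    [[0.065, -0.055, -0.035], [0, 0, -0.12]],
    [[0.1, -0.085, -0.05], [0, 0, -0.2]],
    [[0.135, -0.112, -0.065], [0, 0, -0.28]],
    [[0.17, -0.14, -0.075], [0, 0, -0.35]]
  ],
  "hand": -1
}}

```text
time: 0.65
ee_pos: [0.3341, -0.3893, 0.2981]
eef_rot: [0.936, 0.353, 0.0, -0.0]
ft_force: [1.5, -0.1, -0.7]
width: 0.0873
```

```bash
python3 - <<'E'
from h import *
plan([.40,-.28,.32],.8)
E
```

```text
t 0.65 pos [ 0.3341 -0.3893  0.2981] yaw 0.722 w 0.0873 F [ 1.5 -0.1 -0.7]
shift [ 0.1218 -0.0385 -0.0219] len 0.13 turn [-0.    -0.    -0.078] deg 4.5
```

```bash
python3 - <<'E'
from h import *
snap("wrist","wrist1"); plan([.55,.06,.30],1.7)
E
```

```text
t 0.7 pos [ 0.3396 -0.3829  0.3   ] yaw 0.735 w 0.0866 F [6.  4.1 1.9]
shift [ 0.4531 -0.1874  0.0011] len 0.49 turn [ 0.003  -0.0019 -0.9649] deg 55.3
```

View pics/wrist1.png

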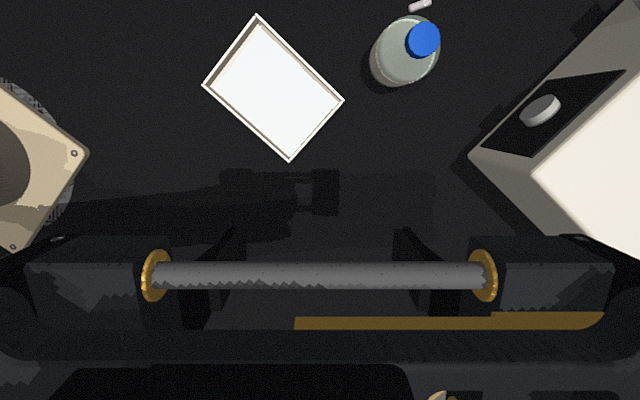

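The tray's rim corners show at (256,13), (345,100), (289,162) and (202,85), with the solvent bottle at (405,50). I'll triangulate the rim against the scene view.

```bash
python3 - <<'E'
from h import *
a=load("scene0");w=load("wrist1");b=load("side0")
A=lambda p:(175+p[0]/3.8,170+p[1]/3.8)
W=[(256,13),(345,100),(289,162),(202,85)]
P=np.array([onz(w[1],w[2],p,.026) for p in W]);print(P.round(4),P.mean(0).round(4))
S=[A(p) for p in [(273,312),(132,440),(32,352),(175,233)]]
for u in W:
  pw=onz(w[1],w[2],u,.026)
  s=min(S,key=lambda q:np.linalg.norm(onz(a[1],a[2],q,.026)-pw))
  x,e=tri([ray(w[1],w[2],u),ray(a[1],a[2],s)]);print(x.round(4),np.round(e,4))
E
```

```text
[[ 0.4281 -0.1977  0.026 ]
 [ 0.4254 -0.3564  0.026 ]
 [ 0.3074 -0.3534  0.026 ]
 [ 0.3103 -0.1959  0.026 ]] [ 0.3678 -0.2759  0.026 ]
[ 0.4296 -0.1927  0.0073] [0.0011 0.0011]
[ 0.4277 -0.3549  0.0083] [0.0023 0.0023]
[ 0.3064 -0.3528  0.0181] [0.001 0.001]
[ 0.3087 -0.1931  0.0175] [0.0001 0.0001]
```

Request:
{"api": "step_arm", "payload": {
  "increments": [
    [[0.04, -0.017, 0], [0, 0, -0.1]],
    [[0.08, -0.034, 0], [0, 0, -0.2]],
    [[0.125, -0.051, 0], [0, 0, -0.3]],
    [[0.17, -0.07, 0], [0, 0, -0.4]],
    [[0.215, -0.088, 0], [0, 0, -0.5]]
  ]
}}

```text
time: 1.2
ee_pos: [0.4404, -0.1717, 0.3005]
eef_rot: [0.814, 0.58, 0.002, 0.001]
ft_force: [1.3, -1.2, 1.0]
width: 0.0866
```

```bash
python3 - <<'E'
from h import *
plan([.565,.06,.30],1.7)
E
```

```text
t 1.2 pos [ 0.4404 -0.1717  0.3005] yaw 1.239 w 0.0866 F [ 1.3 -1.2  1. ]
shift [0.2597 0.0422 0.001 ] len 0.263 turn [ 0.0034 -0.0008 -0.4614] deg 26.4
```

Request:
{"api": "step_arm", "payload": {
  "increments": [
    [[0.045, 0.008, 0], [0, 0, -0.09]],
    [[0.09, 0.015, 0], [0, 0, -0.18]],
    [[0.135, 0.022, 0], [0, 0, -0.28]],
    [[0.18, 0.03, 0], [0, 0, -0.38]],
    [[0.22, 0.038, 0], [0, 0, -0.46]]
  ]
}}

```text
time: 1.7
ee_pos: [0.5487, 0.0258, 0.3009]
eef_rot: [0.659, 0.752, 0.001, 0.001]
ft_force: [1.0, -0.8, 0.6]
width: 0.0869
```

Request:
{"api": "step_arm", "payload": {
  "increments": [
    [[0.01, 0, 0], [0, 0, 0]],
    [[0.01, 0, 0], [0, 0, 0]]
  ]
}}

```text
time: 1.9
ee_pos: [0.5471, 0.0378, 0.3004]
eef_rot: [0.658, 0.753, 0.002, 0.0]
ft_force: [-0.4, -0.2, 0.6]
width: 0.0866
```

```bash
python3 - <<'E'
from h import *
plan([.565,.06,.30],1.7)
snap("wrist","wrist2")
E
```

```text
t 1.9 pos [0.5471 0.0378 0.3004] yaw 1.706 w 0.0866 F [-0.4 -0.2  0.6]
shift [0.0196 0.0207 0.0005] len 0.029 turn [ 0.0028 -0.0014  0.0058] deg 0.4
```

View pics/wrist2.png

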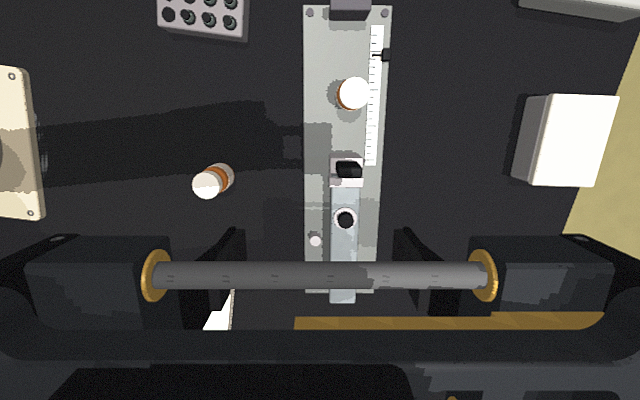

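Good view: bottle cap at (353,93), rider at (383,55), grip at (349,170), button at (345,219). I'll enlarge it for sub-pixel measurements.

```bash
python3 - <<'E'
from h import *
w=load("wrist2");crop(w[0],295,0,400,130,4.6,"w2a");crop(w[0],295,120,400,250,4.6,"w2b")
E
```

```text
(no output)
```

View pics/w2a.png

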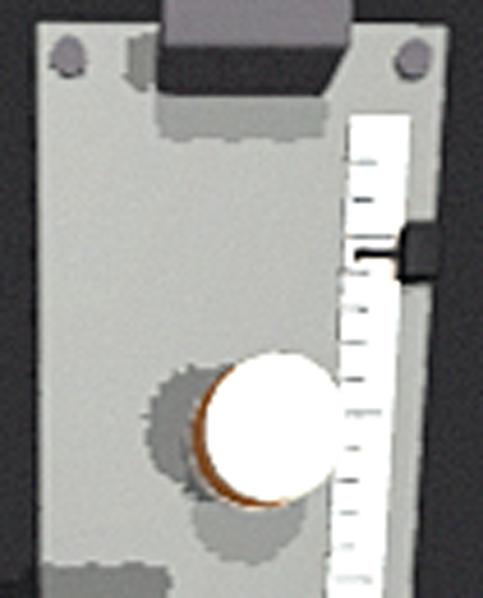

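View pics/w2b.png

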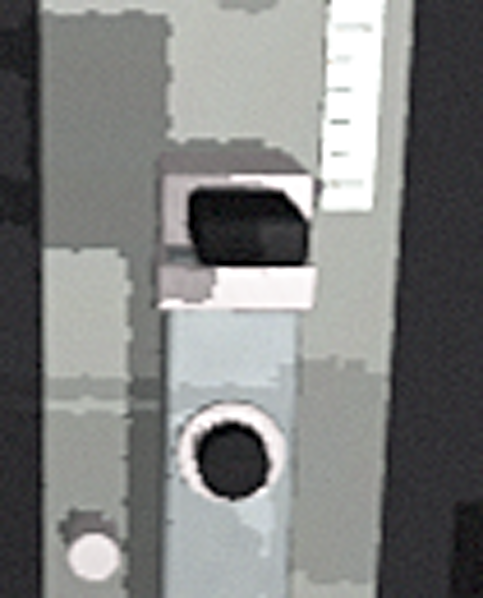

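```bash
cat >> h.py <<'E'
def Z(p,x0,y0,s): return ((p[0]+.5)/s-.5+x0,(p[1]+.5)/s-.5+y0)
E
python3 - <<'E'
from h import *
a=load("scene0");w=load("wrist2");b=load("side0")
A=lambda p:Z(p,175,170,3.8); B=lambda p:Z(p,260,140,3.7)
U=lambda p:Z(p,295,0,4.6);V=lambda p:Z(p,295,120,4.6)
f=lambda uv,z:onz(w[1],w[2],uv,z)
print("cam",w[2][:3,3].round(3))
c1=f(U((38,22)),.012);c2=f(U((447,27)),.012);print("far corners",c1.round(4),c2.round(4),np.linalg.norm(c1-c2))
l=f(V((40,590)),.012);rr=f(V((375,590)),.012)
print("left edge yaw",np.arctan2(-(c1-l)[0],(c1-l)[1]),"right",np.arctan2(-(c2-rr)[0],(c2-rr)[1]))
P=dict(cap=(f(U((274,427)),.087)),rider=f(U((357,254)),.02),riderbody=f(U((420,252)),.024),button=f(V((233,460)),.086),buttonring=f(V((231,455)),.070),headblockL=f(V((160,290)),.068),headblockR=f(V((313,290)),.068))
for k,v in P.items(): print(k,v.round(4))
for k,u,s,d in [("cap",U((274,427)),A((648,104)),B((138,270))),("button",V((233,460)),A((547,233)),B((152,163))),("riderbody",U((420,252)),A((714,130)),B((70,384)))]:
    x,e=tri([ray(*w[1:],u),ray(*a[1:],s),ray(*b[1:],d)]);print(k,x.round(4),np.round(e,4))
E
```

```text
cam [0.536 0.112 0.463]
far corners [0.4974 0.2459 0.012 ] [0.6149 0.2606 0.012 ] 0.11839825215023707
left edge yaw 0.12188561201350681 right 0.1278331067550196
cap [0.5756 0.1402 0.087 ]
rider [0.5989 0.1964 0.02  ]
riderbody [0.6166 0.1986 0.024 ]
button [ 0.5907 -0.0209  0.086 ]
buttonring [ 0.5921 -0.025   0.07  ]
headblockL [0.5635 0.0226 0.068 ]
headblockR [0.6083 0.0287 0.068 ]
cap [0.5764 0.1407 0.0867] [0.0009 0.0005 0.0004]
button [ 0.5929 -0.0225  0.0818] [0.0016 0.0002 0.0015]
riderbody [0.617  0.2001 0.0221] [0.0011 0.0034 0.0037]
```

```bash
python3 - <<'E'
from h import *
plan([.576,.1405,.14],1.696)
E
```

```text
t 1.95 pos [0.5471 0.0355 0.3005] yaw 1.703 w 0.0868 F [-0.7 -0.8 -0. ]
shift [0.1002 0.042  0.1607] len 0.194 turn [ 0.0029 -0.0001  0.0067] deg 0.4
```

Request:
{"api": "step_arm", "payload": {
  "increments": [
    [[0.025, 0.01, 0.035], [0, 0, 0]],
    [[0.05, 0.02, 0.07], [0, 0, 0.003]],
    [[0.075, 0.031, 0.11], [0.003, 0, 0.006]],
    [[0.1, 0.042, 0.145], [0.003, 0, 0.007]],
    [[0.1, 0.042, 0.16], [0.003, 0, 0.007]]
  ]
}}

```text
time: 2.45
ee_pos: [0.5745, 0.1412, 0.1373]
eef_rot: [0.661, 0.75, -0.001, -0.002]
ft_force: [-1.2, -0.4, -0.6]
width: 0.087
```

```bash
python3 - <<'E'
from h import *
plan([.576,.1405,.037],1.696);snap("wrist","wrist3")
E
```

```text
t 2.45 pos [0.5745 0.1412 0.1373] yaw 1.697 w 0.087 F [-1.2 -0.4 -0.6]
shift [-0.001   0.0018  0.1002] len 0.1 turn [-0.0041 -0.0006  0.0006] deg 0.2
```

View pics/wrist3.png

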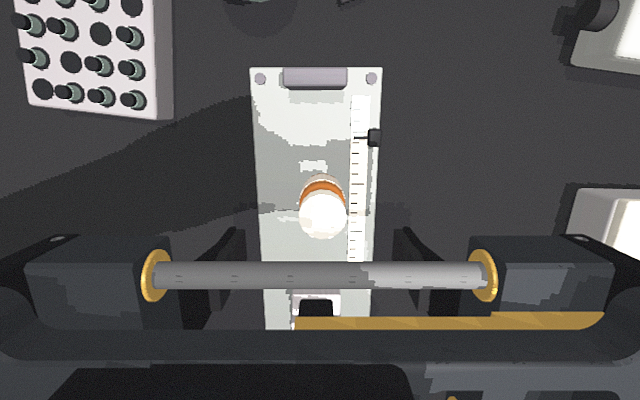

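The cap at (322,213) is midway between the fingers, which are at 240 and 400. I'll descend.

Request:
{"api": "step_arm", "payload": {
  "increments": [
    [[-0.001, 0.002, 0.03], [-0.004, 0, 0]],
    [[-0.001, 0.002, 0.06], [-0.004, 0, 0]],
    [[-0.001, 0.002, 0.085], [-0.004, 0, 0]],
    [[-0.001, 0.002, 0.1], [-0.004, 0, 0]],
    [[-0.001, 0.002, 0.1], [-0.004, 0, 0]]
  ]
}}

```text
time: 3.0
ee_pos: [0.5752, 0.1356, 0.0351]
eef_rot: [0.663, 0.749, -0.002, -0.001]
ft_force: [-1.0, 0.2, -0.4]
width: 0.0873
```

Request:
{"api": "step_arm", "payload": {
  "increments": [
    [[0, 0, 0], [0, 0, 0]],
    [[0, 0, 0], [0, 0, 0]],
    [[0, 0, 0], [0, 0, 0]],
    [[0, 0, 0], [0, 0, 0]],
    [[0, 0, 0], [0, 0, 0]]
  ],
  "hand": 1,
  "grip_force": 20
}}

```text
time: 3.5
ee_pos: [0.5754, 0.1357, 0.0356]
eef_rot: [0.663, 0.749, -0.002, -0.0]
ft_force: [-0.3, -0.4, 0.0]
width: 0.0545
```

Request:
{"api": "step_arm", "payload": {
  "increments": [
    [[0.002, 0, 0], [0, 0, 0]],
    [[0.004, 0, 0], [0, 0, 0]],
    [[0.004, 0, 0], [0, 0, 0]],
    [[0.004, 0, 0], [0, 0, 0]],
    [[0.004, 0, 0], [0, 0, 0]]
  ]
}}

```text
time: 4.0
ee_pos: [0.575, 0.1402, 0.0357]
eef_rot: [0.663, 0.749, -0.002, -0.0]
ft_force: [0.4, 1.4, 2.0]
width: 0.0396
```

```bash
python3 - <<'E'
from h import *
plan([.576,.1405,.20],1.696);snap("wrist","wrist4")
E
```

```text
t 4.0 pos [0.575  0.1402 0.0357] yaw 1.693 w 0.0396 F [0.4 1.4 2. ]
shift [-1.000e-04  6.000e-04 -1.643e-01] len 0.164 turn [-0.0031  0.0014 -0.0029] deg 0.3
```

View pics/wrist4.png

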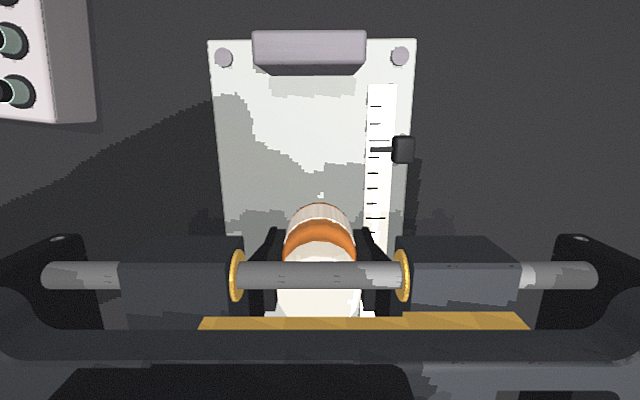

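The bottle is held between the fingers at a width of 39.6 mm. I'll lift it.

Request:
{"api": "step_arm", "payload": {
  "increments": [
    [[0, 0, -0.02], [0, 0, 0]],
    [[0, 0, -0.05], [0, 0, 0]],
    [[0, 0, -0.09], [0, 0, 0]],
    [[0, 0, -0.13], [0, 0, 0]],
    [[0, 0, -0.165], [0, 0, 0]]
  ]
}}

```text
time: 4.55
ee_pos: [0.5753, 0.1401, 0.2025]
eef_rot: [0.663, 0.749, -0.002, -0.0]
ft_force: [0.6, -0.3, -0.9]
width: 0.0393
```

```bash
python3 - <<'E'
from h import *
plan([.46,-.10,.20],0.8)
E
```

```text
t 4.55 pos [0.5753 0.1401 0.2025] yaw 1.693 w 0.0393 F [ 0.6 -0.3 -0.9]
shift [-0.2243 -0.1437  0.0033] len 0.266 turn [-0.0018  0.003   0.8928] deg 51.2
```

Request:
{"api": "step_arm", "payload": {
  "increments": [
    [[-0.03, -0.02, 0], [0, 0, 0.12]],
    [[-0.07, -0.045, 0], [0, 0, 0.25]],
    [[-0.11, -0.07, 0], [0, 0, 0.38]],
    [[-0.15, -0.095, 0], [0, 0, 0.51]],
    [[-0.19, -0.12, 0], [0, 0, 0.64]]
  ]
}}

```text
time: 5.05
ee_pos: [0.4779, -0.0649, 0.203]
eef_rot: [0.866, 0.5, -0.002, 0.0]
ft_force: [1.2, -0.6, -1.8]
width: 0.039
```

```bash
python3 - <<'E'
from h import *
plan([.368,-.276,.17],-.017)
E
```

```text
t 5.05 pos [ 0.4779 -0.0649  0.203 ] yaw 1.047 w 0.039 F [ 1.2 -0.6 -1.8]
shift [-0.2376  0.0104  0.0339] len 0.24 turn [8.000e-04 3.900e-03 1.064e+00] deg 61.0
```

Request:
{"api": "step_arm", "payload": {
  "increments": [
    [[-0.04, 0.002, 0], [0, 0, 0.13]],
    [[-0.08, 0.004, 0], [0, 0, 0.27]],
    [[-0.12, 0.005, 0.01], [0, 0, 0.4]],
    [[-0.16, 0.007, 0.02], [0, 0, 0.54]],
    [[-0.2, 0.009, 0.02], [0, 0, 0.67]]
  ]
}}

```text
time: 5.55
ee_pos: [0.3836, -0.2437, 0.1825]
eef_rot: [0.983, 0.184, -0.003, 0.0]
ft_force: [1.1, 0.3, -0.7]
width: 0.0392
```

```bash
python3 - <<'E'
from h import *
plan([.368,-.276,.15],-.017)
E
```

```text
t 5.55 pos [ 0.3836 -0.2437  0.1825] yaw 0.371 w 0.0392 F [ 1.1  0.3 -0.7]
shift [-0.0261  0.0244  0.0326] len 0.048 turn [0.0009 0.0051 0.388 ] deg 22.2
```

Request:
{"api": "step_arm", "payload": {
  "increments": [
    [[-0.01, 0.01, 0.01], [0, 0.002, 0.12]],
    [[-0.018, 0.017, 0.02], [0, 0.003, 0.24]],
    [[-0.025, 0.023, 0.03], [0, 0.004, 0.36]],
    [[-0.026, 0.024, 0.032], [0.001, 0.005, 0.388]],
    [[-0.026, 0.024, 0.032], [0.001, 0.005, 0.388]]
  ]
}}

```text
time: 6.05
ee_pos: [0.3676, -0.2754, 0.1504]
eef_rot: [1.0, -0.008, -0.0, -0.0]
ft_force: [0.1, 0.5, 0.1]
width: 0.039
```

```bash
python3 - <<'E'
from h import *
plan([.368,-.276,.029],-.017); snap("wrist","wrist5"); snap("scene","scene5")
a=load("scene5");crop(a[0],160,190,310,300,4,"scene5z")
E
```

```text
t 6.05 pos [ 0.3676 -0.2754  0.1504] yaw -0.016 w 0.039 F [0.1 0.5 0.1]
shift [0.0005 0.0007 0.1214] len 0.121 turn [-0.0007  0.0009  0.0015] deg 0.1
```

View pics/wrist5.png

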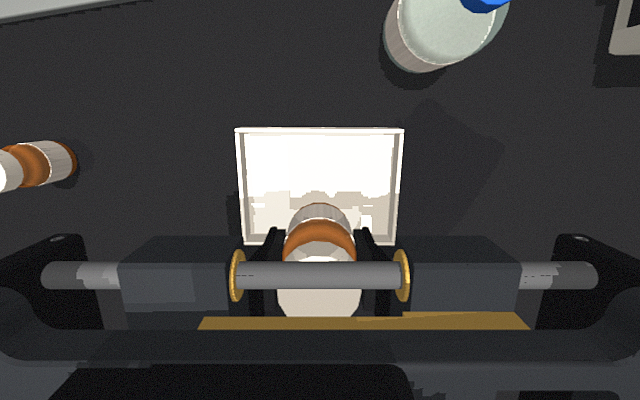

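View pics/scene5z.png

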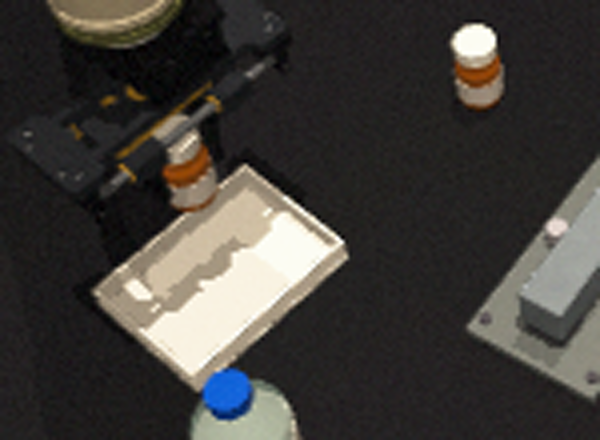

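The bottle is centred over the tray across the jaws, whose walls show at columns 240 and 402, and the gripper is clear of the solvent bottle. I'll lower it.

Request:
{"api": "step_arm", "payload": {
  "increments": [
    [[0, 0, 0.03], [0, 0, 0]],
    [[0, 0, 0.06], [0, 0, 0]],
    [[0, 0, 0.09], [0, 0, 0]],
    [[0, 0, 0.112], [0, 0, 0]],
    [[0, 0, 0.117], [0, 0, 0]]
  ]
}}

```text
time: 6.65
ee_pos: [0.3676, -0.2739, 0.0323]
eef_rot: [1.0, -0.005, -0.001, -0.001]
ft_force: [-0.6, 0.3, -0.8]
width: 0.0393
```

Request:
{"api": "step_arm", "payload": {
  "increments": [
    [[0, 0, 0.001], [0, 0, 0]],
    [[0, 0, 0.002], [0, 0, 0]],
    [[0, 0, 0.003], [0, 0, 0]]
  ]
}}

```text
time: 6.95
ee_pos: [0.3685, -0.2744, 0.0305]
eef_rot: [1.0, -0.005, -0.0, -0.0]
ft_force: [-0.1, -0.4, -1.1]
width: 0.0395
```

Request:
{"api": "step_arm", "payload": {
  "increments": [
    [[0, 0, 0.001], [0, 0, 0]],
    [[0, 0, 0.002], [0, 0, 0]],
    [[0, 0, 0.0025], [0, 0, 0]]
  ]
}}

```text
time: 7.25
ee_pos: [0.3686, -0.2746, 0.0282]
eef_rot: [1.0, -0.005, -0.0, -0.0]
ft_force: [0.3, -0.0, -0.7]
width: 0.0393
```

Request:
{"api": "step_arm", "payload": {
  "increments": [
    [[0, 0, 0.0005], [0, 0, 0]],
    [[0, 0, 0.001], [0, 0, 0]],
    [[0, 0, 0.001], [0, 0, 0]]
  ]
}}

```text
time: 7.55
ee_pos: [0.3687, -0.2746, 0.0276]
eef_rot: [1.0, -0.005, -0.0, -0.0]
ft_force: [-1.0, 1.4, 5.4]
width: 0.0392
```

Contact: Fz rose to 5.4 N at z = 0.0276, as expected. I'll open partway, which keeps the fingers clear of the walls.

Request:
{"api": "step_arm", "payload": {
  "increments": [
    [[0, 0, -0.0005], [0, 0, 0]],
    [[0, 0, -0.0005], [0, 0, 0]],
    [[0, 0, -0.0005], [0, 0, 0]],
    [[0, 0, -0.0005], [0, 0, 0]],
    [[0, 0, -0.0005], [0, 0, 0]]
  ],
  "hand": -0.7
}}

```text
time: 8.05
ee_pos: [0.3687, -0.2746, 0.028]
eef_rot: [1.0, -0.005, -0.0, -0.0]
ft_force: [-0.3, -0.7, 0.7]
width: 0.07
```

Request:
{"api": "step_arm", "payload": {
  "increments": [
    [[0, 0, 0], [0, 0, 0]],
    [[0, 0, 0], [0, 0, 0]],
    [[0, 0, 0], [0, 0, 0]]
  ]
}}

```text
time: 8.35
ee_pos: [0.3687, -0.2746, 0.028]
eef_rot: [1.0, -0.005, -0.0, -0.0]
ft_force: [0.2, -0.2, 0.0]
width: 0.0738
```

```bash
python3 - <<'E'
from h import *
plan([.45,-.2,.22],0.05); snap("wrist","wrist6"); snap("scene","scene6")
a=load("scene6");crop(a[0],160,190,310,300,4,"scene6z")
E
```

```text
t 8.35 pos [ 0.3687 -0.2746  0.028 ] yaw -0.01 w 0.0738 F [ 0.2 -0.2  0. ]
shift [ 0.0805 -0.0755 -0.1919] len 0.221 turn [-0.0003  0.0001 -0.0604] deg 3.5
```

View pics/scene6z.png

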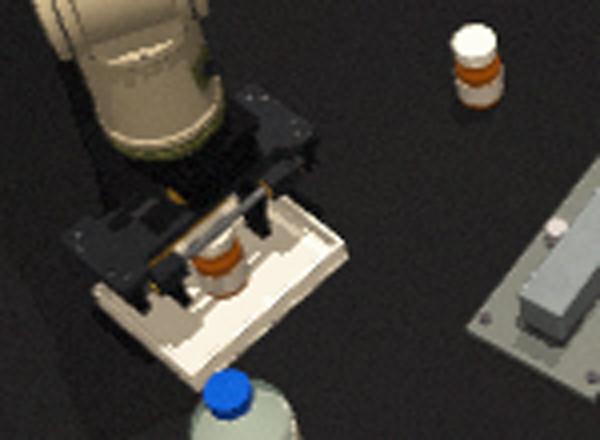

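View pics/wrist6.png

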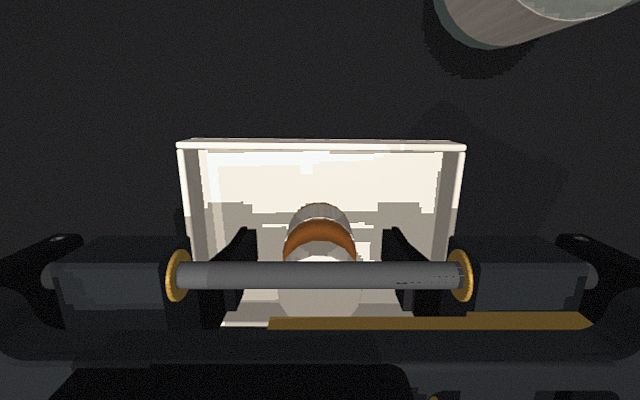

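The bottle stands free in the tray, centred at column 320 with gaps on both sides. I'll go straight up.

Request:
{"api": "step_arm", "payload": {
  "increments": [
    [[0, 0, -0.03], [0, 0, 0]],
    [[0, 0, -0.07], [0, 0, 0]],
    [[0, 0, -0.115], [0, 0, 0]],
    [[0, 0, -0.16], [0, 0, 0]],
    [[0, 0, -0.2], [0, 0, 0]]
  ]
}}

```text
time: 8.95
ee_pos: [0.3687, -0.2746, 0.2305]
eef_rot: [1.0, -0.005, 0.0, 0.0]
ft_force: [0.5, -0.0, -0.3]
width: 0.0737
```

```bash
python3 - <<'E'
from h import *
plan([.59,-.02,.23],0.125)
snap("wrist","wrist7")
E
```

```text
t 8.95 pos [ 0.3687 -0.2746  0.2305] yaw -0.01 w 0.0737 F [ 0.5 -0.  -0.3]
shift [ 0.2186 -0.2568  0.0005] len 0.337 turn [ 0.0007 -0.0009 -0.1353] deg 7.8
```

View pics/wrist7.png

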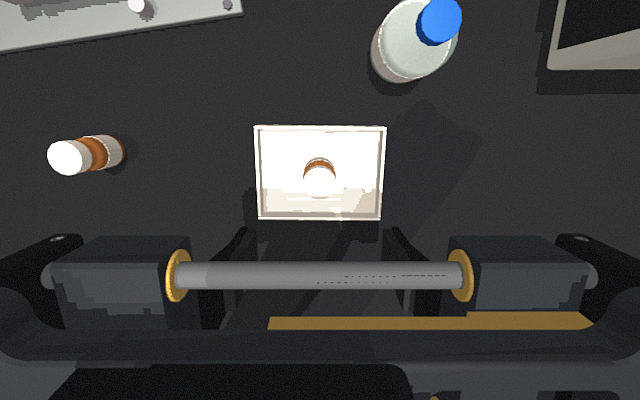

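The bottle stands upright near the tray centre at (320,175). Next I'll shut the hand and move above the button.

Request:
{"api": "step_arm", "payload": {
  "increments": [
    [[0.025, -0.03, 0], [0, 0, 0]],
    [[0.05, -0.06, 0], [0, 0, 0]],
    [[0.08, -0.092, 0], [0, 0, -0.02]],
    [[0.108, -0.126, 0], [0, 0, -0.05]],
    [[0.135, -0.16, 0], [0, 0, -0.1]]
  ],
  "hand": 1
}}

```text
time: 9.5
ee_pos: [0.5085, -0.116, 0.2367]
eef_rot: [0.999, 0.045, 0.004, 0.003]
ft_force: [0.7, -1.0, 0.9]
width: 0.0419
```

Request:
{"api": "step_arm", "payload": {
  "increments": [
    [[0.03, -0.033, 0], [0, 0, -0.02]],
    [[0.055, -0.06, 0], [0, 0, -0.04]],
    [[0.07, -0.08, 0], [0, 0, -0.04]],
    [[0.075, -0.085, 0], [0, 0, -0.04]],
    [[0.075, -0.085, 0], [0, 0, -0.04]]
  ]
}}

```text
time: 10.0
ee_pos: [0.5756, -0.0238, 0.2361]
eef_rot: [0.998, 0.066, 0.003, 0.003]
ft_force: [0.0, 0.1, -0.6]
width: 0.0041
```

```bash
python3 - <<'E'
from h import *
snap("wrist","wrist8")
plan([.5915,-.0225,.11],0.125)
E
```

```text
t 10.05 pos [ 0.5753 -0.0252  0.2363] yaw 0.13 w 0.0021 F [-0.7 -0.4  0.1]
shift [ 0.0157 -0.0014  0.1264] len 0.127 turn [ 0.0067 -0.0061  0.0054] deg 0.6
```

View pics/wrist8.png

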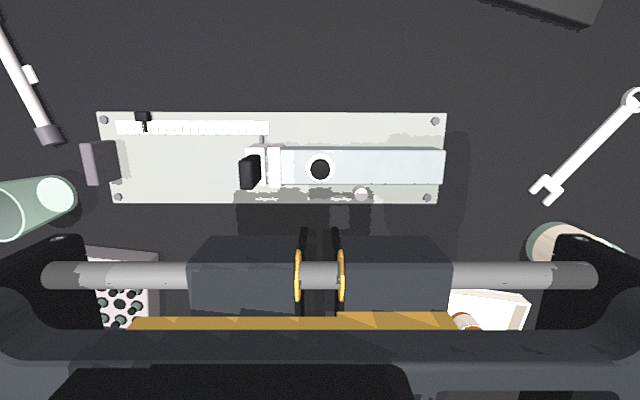

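The whole gauge is visible: button at (320,169), rider finger at (146,130), pointer near (263,138).

```bash
python3 - <<'E'
from h import *
w=load("wrist8");v=load("wrist2")
crop(w[0],90,100,290,215,3.9,"w8a");crop(w[0],225,100,345,215,5,"w8b")
g=cv2.cvtColor(w[0],cv2.COLOR_BGR2GRAY);m=np.zeros_like(g);m[155:182,300:340]=(g[155:182,300:340]<60)*255
n,l,s,c=cv2.connectedComponentsWithStats(m);print(s,c)
i=1+np.argmax(s[1:,4]);u=c[i]
g2=cv2.cvtColor(v[0],cv2.COLOR_BGR2GRAY);m=np.zeros_like(g2);m[207:232,335:358]=(g2[207:232,335:358]<60)*255
n,l,s,c=cv2.connectedComponentsWithStats(m);j=1+np.argmax(s[1:,4]);print(c[j],s[j])
x,e=tri([ray(*w[1:],u),ray(*v[1:],c[j])]);print(x,e)
print(onz(*w[1:],u,.083),onz(*v[1:],c[j],.083))
E
```

```text
[[     0      0    640    400 255871]
 [   311    160     19     19    127]
 [   317    169      1      1      1]
 [   324    170      1      1      1]] [[319.49985735 199.51450926]
 [319.77165354 170.74015748]
 [317.         169.        ]
 [324.         170.        ]]
[345.04545455 219.75252525] [338 212  15  17 198]
[ 0.59058511 -0.02315431  0.08173622] [np.float64(0.0006907536274822648), np.float64(0.0006907536274822799)]
[ 0.59032466 -0.02360667  0.083     ] [ 0.59086484 -0.02218234  0.083     ]
```

View pics/w8a.png

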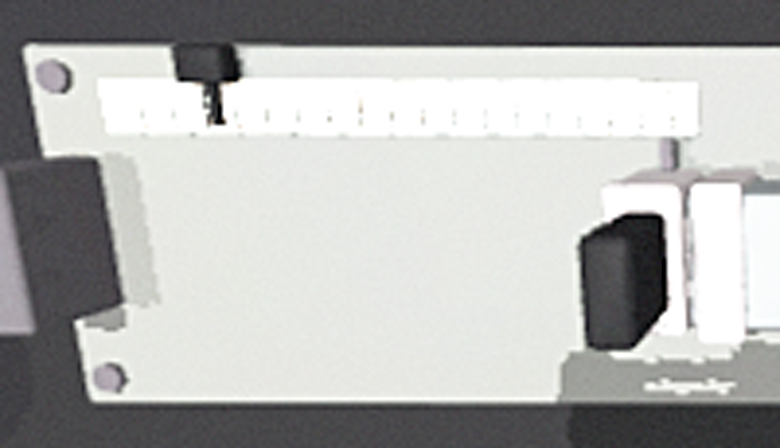

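View pics/w8b.png

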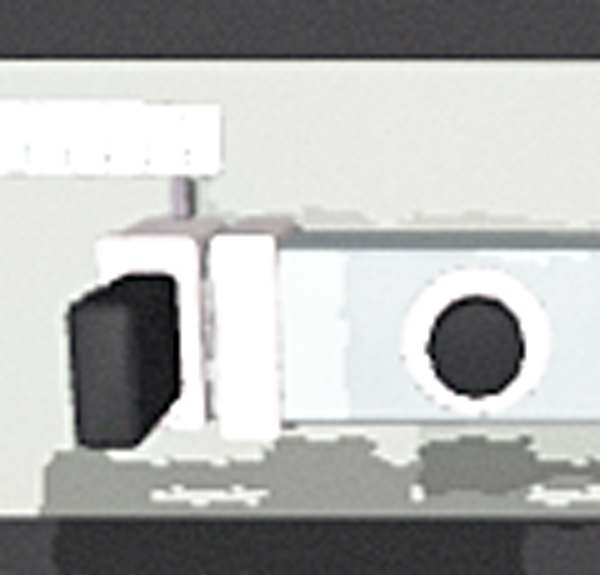

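```bash
python3 - <<'E'
from h import *
w=load("wrist8");v=load("wrist2")
U=lambda p:Z(p,90,100,3.9)
yaw=.125;uy=np.array([-np.sin(yaw),np.cos(yaw),0]);ux=np.array([np.cos(yaw),np.sin(yaw),0])
for z in(.016,.02,.024):
  p=onz(*w[1:],U((668,140)),.024);t=onz(*w[1:],U((217,122)),z);print(z,p.round(4),t.round(4),"dy",(t-p)@uy,"dx",(t-p)@ux)
t2=Z((357,254),295,0,4.6)
x,e=tri([ray(*w[1:],U((217,122))),ray(*v[1:],t2)]);print("rider tip tri",x.round(4),e)
plan([.5906,-.0231,.10],0.125)
E
```

```text
0.016 [0.6136 0.0524 0.024 ] [0.5995 0.198  0.016 ] dy 0.14616145912804154 dx 0.004157722761638013
0.02 [0.6136 0.0524 0.024 ] [0.6    0.1958 0.02  ] dy 0.14390439294177368 dx 0.0043967731861709785
0.024 [0.6136 0.0524 0.024 ] [0.6005 0.1936 0.024 ] dy 0.14164732675550584 dx 0.004635823610704062
rider tip tri [0.5995 0.197  0.0175] [np.float64(0.00024048950081515338), np.float64(0.00024048950081517073)]
t 10.05 pos [ 0.5753 -0.0252  0.2363] yaw 0.13 w 0.0021 F [-0.7 -0.4  0.1]
shift [ 0.0147 -0.001   0.1364] len 0.137 turn [ 0.0067 -0.0061  0.0054] deg 0.6
```

Request:
{"api": "step_arm", "payload": {
  "increments": [
    [[0.005, 0, 0.035], [0.003, -0.003, 0.003]],
    [[0.01, -0.001, 0.075], [0.006, -0.006, 0.005]],
    [[0.014, -0.001, 0.11], [0.006, -0.006, 0.005]],
    [[0.015, -0.001, 0.135], [0.006, -0.006, 0.005]],
    [[0.015, -0.001, 0.136], [0.006, -0.006, 0.005]]
  ]
}}

```text
time: 10.55
ee_pos: [0.5883, -0.0253, 0.097]
eef_rot: [0.998, 0.061, -0.003, 0.0]
ft_force: [-1.1, -0.5, -0.1]
width: 0.0006
```

```bash
python3 - <<'E'
from h import *
plan([.5906,-.0231,.085],0.125)
snap("wrist","wrist9")
E
```

```text
t 10.55 pos [ 0.5883 -0.0253  0.097 ] yaw 0.123 w 0.0006 F [-1.1 -0.5 -0.1]
shift [ 0.0026 -0.0019  0.012 ] len 0.012 turn [ 0.0005  0.0059 -0.0019] deg 0.4
```

View pics/wrist9.png

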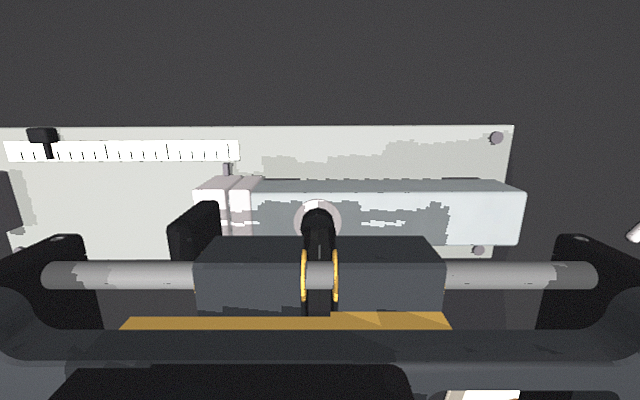

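The shut fingers are right over the button at (318,215). I'll press.

Request:
{"api": "step_arm", "payload": {
  "increments": [
    [[0.0025, -0.002, 0.006], [0, 0.005, 0]],
    [[0.0025, -0.002, 0.01], [0, 0.005, 0]],
    [[0.0025, -0.002, 0.014], [0, 0.005, 0]],
    [[0.0025, -0.002, 0.018], [0, 0.005, 0]],
    [[0.0025, -0.002, 0.021], [0, 0.005, 0]]
  ]
}}

```text
time: 11.1
ee_pos: [0.5923, -0.0228, 0.0787]
eef_rot: [0.998, 0.062, 0.002, 0.001]
ft_force: [0.8, -1.5, 3.9]
width: 0.0003
```

Request:
{"api": "step_arm", "payload": {
  "increments": [
    [[0, 0, 0.001], [0, 0, 0]],
    [[0, 0, 0.001], [0, 0, 0]]
  ]
}}

```text
time: 11.3
ee_pos: [0.5923, -0.0228, 0.0777]
eef_rot: [0.998, 0.062, 0.002, 0.001]
ft_force: [-0.0, -0.4, 1.9]
width: 0.0003
```

Request:
{"api": "step_arm", "payload": {
  "increments": [
    [[0, 0, 0.001], [0, 0, 0]],
    [[0, 0, 0.002], [0, 0, 0]],
    [[0, 0, 0.002], [0, 0, 0]]
  ]
}}

```text
time: 11.6
ee_pos: [0.5927, -0.0228, 0.0773]
eef_rot: [0.998, 0.062, 0.002, 0.001]
ft_force: [-5.0, -0.8, 16.7]
width: 0.0005
```

Bottomed out: 16.7 N at z = 0.0773. I'll raise the arm, then move over the grip.

Request:
{"api": "step_arm", "payload": {
  "increments": [
    [[0, 0, -0.02], [0, 0, 0]],
    [[0, 0, -0.06], [0, 0, 0]],
    [[0, -0.01, -0.1], [0, 0, 0]],
    [[0, -0.03, -0.125], [0, 0, 0]],
    [[0, -0.03, -0.125], [0, 0, 0]]
  ],
  "hand": -0.5
}}

```text
time: 12.1
ee_pos: [0.5898, 0.011, 0.2062]
eef_rot: [0.998, 0.064, 0.005, 0.0]
ft_force: [0.7, 1.1, -0.8]
width: 0.0323
```

```bash
python3 - <<'E'
from h import *
snap("wrist","wrist10")
w=load("wrist10");crop(w[0],200,120,400,250,3.9,"w10")
plan([.5815,.0493,.14],0.125)
E
```

```text
t 12.15 pos [0.589  0.009  0.2037] yaw 0.126 w 0.0363 F [ 1.1 -0.7 -0.5]
shift [-0.0028 -0.0411  0.0636] len 0.076 turn [ 0.0021 -0.007   0.0008] deg 0.4
```

View pics/wrist10.png

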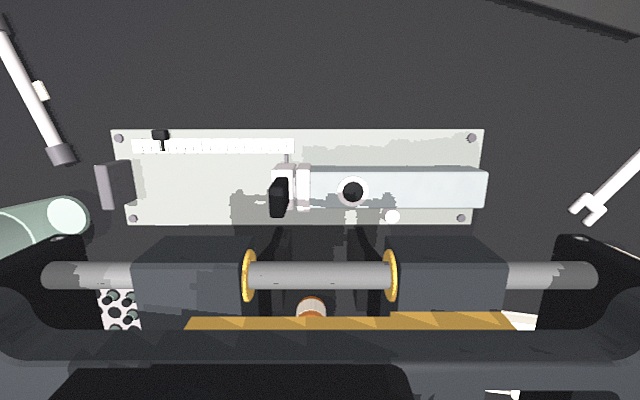

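View pics/w10.png

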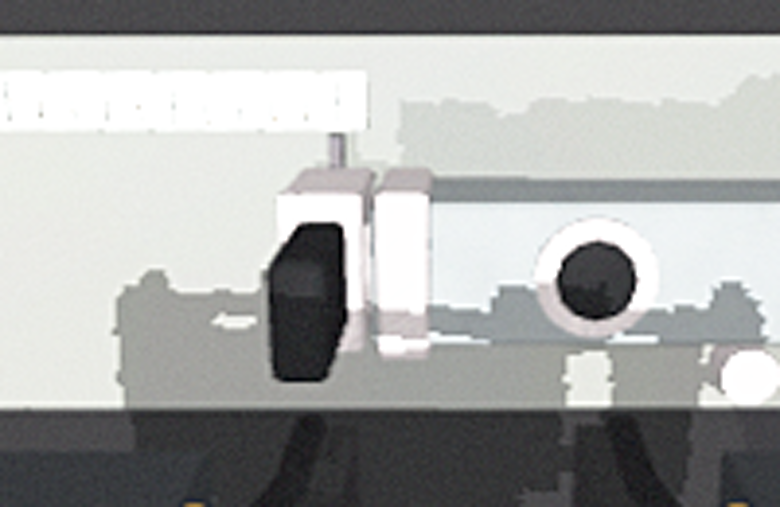

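```bash
python3 - <<'E'
from h import *
w=load("wrist10");v=load("wrist8")
u=Z((299,337),200,120,3.9);q=Z((609,292),90,100,3.9)
print(onz(*w[1:],u,.115).round(4),onz(*v[1:],q,.115).round(4))
x,e=tri([ray(*w[1:],u),ray(*v[1:],q)]);print(x.round(4),np.round(e,4))
for c in [(268,295),(330,295),(325,380),(272,380)]: print(onz(*w[1:],Z(c,200,120,3.9),.115).round(4))
uy=np.array([-np.sin(.125),np.cos(.125),0])
p=onz(*w[1:],Z((338,134),200,120,3.9),.024);print("pointer",p.round(4),"rider y diff",(np.array([.5995,.197,.0175])-p)@uy)
a=load("scene0");s=load("side0")
x,e=tri([ray(*w[1:],u),ray(*a[1:],Z((592,150),175,170,3.8)),ray(*s[1:],Z((150,165),260,140,3.7))]);print(x.round(4),np.round(e,4))
E
```

```text
[0.5797 0.0479 0.115 ] [0.5833 0.048  0.115 ]
[0.5861 0.0453 0.1314] [0.0013 0.0013]
[0.5887 0.0558 0.115 ]
[0.5905 0.0419 0.115 ]
[0.5701 0.0411 0.115 ]
[0.5685 0.0532 0.115 ]
pointer [0.6143 0.052  0.024 ] rider y diff 0.1456750234250483
[0.5836 0.0466 0.1214] [0.0018 0.0028 0.0012]
```

Request:
{"api": "step_arm", "payload": {
  "increments": [
    [[-0.001, -0.015, 0.01], [0, -0.003, 0]],
    [[-0.003, -0.03, 0.02], [0.001, -0.006, 0]],
    [[-0.003, -0.041, 0.04], [0.002, -0.007, 0]],
    [[-0.003, -0.041, 0.063], [0.002, -0.007, 0]],
    [[-0.003, -0.041, 0.063], [0.002, -0.007, 0]]
  ]
}}

```text
time: 12.65
ee_pos: [0.5786, 0.0492, 0.1363]
eef_rot: [0.998, 0.063, -0.004, -0.0]
ft_force: [-0.5, -0.0, -0.6]
width: 0.0643
```

```bash
python3 - <<'E'
from h import *
snap("wrist","wrist11");snap("side","side11")
w=load("side11");crop(w[0],230,130,350,270,4,"s11")
plan([.5815,.0485,.08],0.125)
E
```

```text
t 12.75 pos [0.5807 0.049  0.1399] yaw 0.126 w 0.0645 F [0.2 0.7 0.7]
shift [0.0008 0.0006 0.0599] len 0.06 turn [-0.0002  0.0021  0.0007] deg 0.1
```

View pics/wrist11.png

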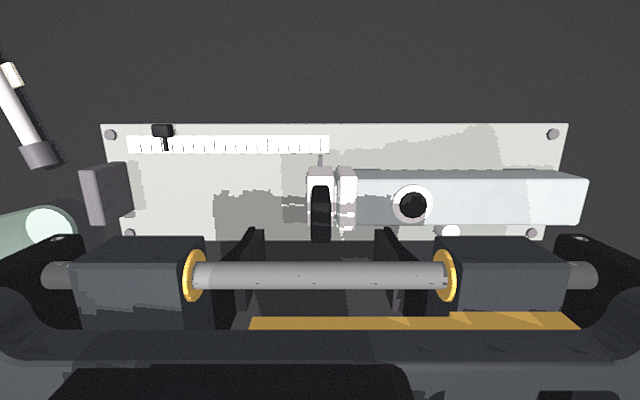

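View pics/s11.png

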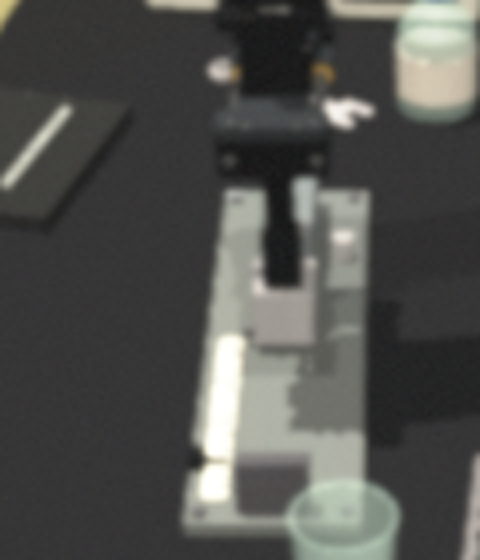

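The grip at column 320 is midway between the fingers (250 and 388), and the side view shows it aligned. I'll descend and close.

Request:
{"api": "step_arm", "payload": {
  "increments": [
    [[0.001, 0.0005, 0.02], [0, 0.002, 0]],
    [[0.001, 0.0005, 0.04], [0, 0.002, 0]],
    [[0.001, 0.0005, 0.055], [0, 0.002, 0]],
    [[0.001, 0.0005, 0.06], [0, 0.002, 0]],
    [[0.001, 0.0005, 0.06], [0, 0.002, 0]]
  ]
}}

```text
time: 13.25
ee_pos: [0.5816, 0.0485, 0.0798]
eef_rot: [0.998, 0.063, -0.0, -0.0]
ft_force: [-1.1, 0.8, 0.2]
width: 0.0652
```

Request:
{"api": "step_arm", "payload": {
  "increments": [
    [[0, 0, 0], [0, 0, 0]],
    [[0, 0, 0], [0, 0, 0]],
    [[0, 0, 0], [0, 0, 0]],
    [[0, 0, 0], [0, 0, 0]],
    [[0, 0, 0], [0, 0, 0]]
  ],
  "hand": 1,
  "grip_force": 30
}}

```text
time: 13.75
ee_pos: [0.5817, 0.0486, 0.0801]
eef_rot: [0.998, 0.063, -0.0, -0.0]
ft_force: [-0.3, 0.3, 0.9]
width: 0.0329
```

Request:
{"api": "step_arm", "payload": {
  "increments": [
    [[0, 0, 0], [0, 0, 0]],
    [[0, 0, 0], [0, 0, 0]],
    [[0, 0, 0], [0, 0, 0]],
    [[0, 0, 0], [0, 0, 0]],
    [[0, 0, 0], [0, 0, 0]]
  ]
}}

```text
time: 14.25
ee_pos: [0.5817, 0.0487, 0.0801]
eef_rot: [0.998, 0.063, -0.0, -0.0]
ft_force: [0.9, 1.1, 1.5]
width: 0.0139
```

```bash
python3 - <<'E'
from h import *
snap("wrist","wrist12")
plan([.5815-.145*np.sin(.125),.0485+.145*np.cos(.125),.08],0.125)
E
```

```text
t 14.3 pos [0.5817 0.0487 0.0801] yaw 0.126 w 0.0134 F [-0.2  0.7  0.3]
shift [-1.000e-04 -1.449e-01  1.000e-04] len 0.145 turn [-0.0003  0.0003  0.0007] deg 0.0
```

View pics/wrist12.png

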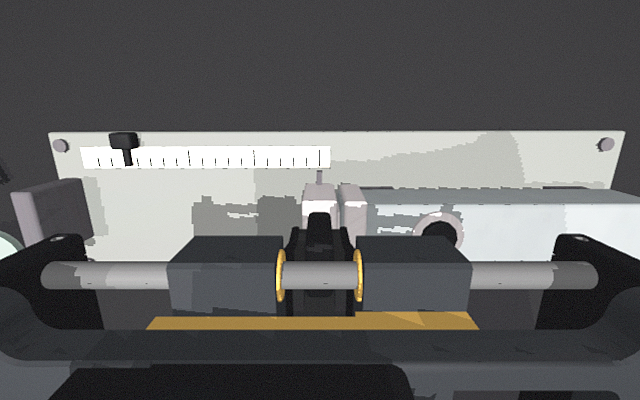

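The grip is held at 13.4 mm. I'll pull about 125 mm along tool −y, then look.

Request:
{"api": "step_arm", "payload": {
  "increments": [
    [[0, -0.008, 0], [0, 0, 0]],
    [[0, -0.02, 0], [0, 0, 0]],
    [[0, -0.035, 0], [0, 0, 0]],
    [[0, -0.05, 0], [0, 0, 0]],
    [[0, -0.06, 0], [0, 0, 0]]
  ]
}}

```text
time: 14.8
ee_pos: [0.5738, 0.1099, 0.0801]
eef_rot: [0.998, 0.063, -0.0, -0.0]
ft_force: [-0.5, -4.0, 0.6]
width: 0.0139
```

Request:
{"api": "step_arm", "payload": {
  "increments": [
    [[0, -0.015, 0], [0, 0, 0]],
    [[0, -0.03, 0], [0, 0, 0]],
    [[0, -0.045, 0], [0, 0, 0]],
    [[0, -0.06, 0], [0, 0, 0]],
    [[0, -0.065, 0], [0, 0, 0]]
  ]
}}

```text
time: 15.3
ee_pos: [0.5652, 0.1767, 0.0801]
eef_rot: [0.998, 0.064, -0.0, -0.001]
ft_force: [1.1, -4.7, 1.6]
width: 0.0137
```

Request:
{"api": "step_arm", "payload": {
  "increments": [
    [[0, 0, 0], [0, 0, 0]],
    [[0, 0, 0], [0, 0, 0]]
  ]
}}

```text
time: 15.5
ee_pos: [0.5652, 0.1768, 0.0801]
eef_rot: [0.998, 0.064, -0.0, -0.001]
ft_force: [0.5, -3.4, 1.5]
width: 0.0137
```

```bash
python3 - <<'E'
from h import *
snap("wrist","wrist13")
w=load("wrist13");crop(w[0],200,110,400,250,3.9,"w13")
plan([.5815-.145*np.sin(.125),.0485+.145*np.cos(.125),.08],0.125)
E
```

```text
t 15.55 pos [0.5652 0.1764 0.0801] yaw 0.129 w 0.0139 F [-0.3 -4.2  2.2]
shift [ 0.0002 -0.0161  0.0001] len 0.016 turn [-0.0012  0.0002  0.0035] deg 0.2
```

View pics/wrist13.png

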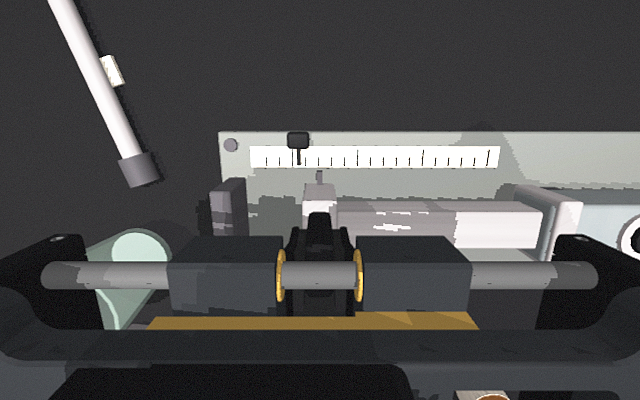

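View pics/w13.png

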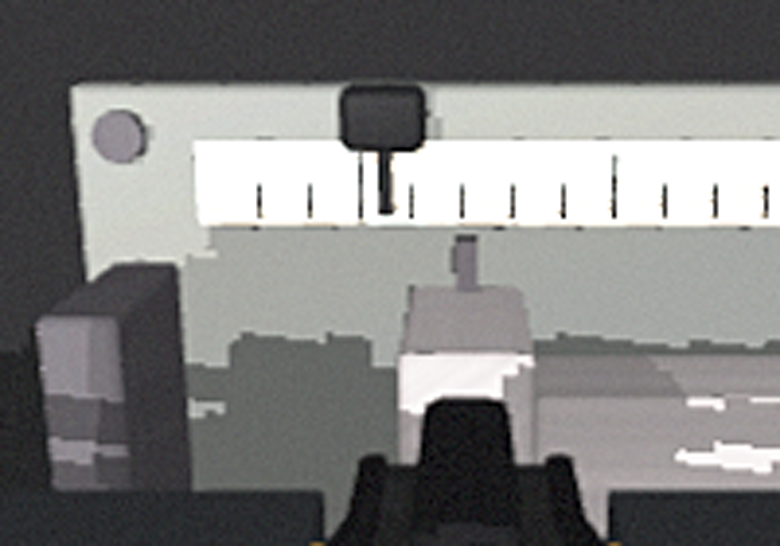

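The rider finger is at zoom column 386 and the pointer at 466. With 50 px per 10 mm graduation, about 16 mm remains; I'll check this by rays.

```bash
python3 - <<'E'
from h import *
w=load("wrist13");uy=np.array([-np.sin(.126),np.cos(.126),0])
p=onz(*w[1:],Z((466,238),200,110,3.9),.024);t=onz(*w[1:],Z((386,212),200,110,3.9),.018);print(p,t,(t-p)@uy)
E
```

```text
[0.59762369 0.18083967 0.024     ] [0.59955274 0.19682735 0.018     ] 0.015618515485311377
```

Request:
{"api": "step_arm", "payload": {
  "increments": [
    [[0, -0.004, 0], [0, 0, 0]],
    [[0, -0.008, 0], [0, 0, 0]],
    [[0, -0.012, 0], [0, 0, 0]],
    [[0, -0.012, 0], [0, 0, 0]]
  ]
}}

```text
time: 15.95
ee_pos: [0.5636, 0.1888, 0.0801]
eef_rot: [0.998, 0.064, -0.0, -0.001]
ft_force: [-0.3, -3.5, 1.2]
width: 0.014
```

```bash
python3 - <<'E'
from h import *
snap("wrist","wrist14")
w=load("wrist14");crop(w[0],250,110,380,220,5.5,"w14")
plan([.5815,.0485,.08],0.125)
E
```

```text
t 16.0 pos [0.5636 0.1886 0.0801] yaw 0.129 w 0.014 F [-0.6 -3.8  1. ]
shift [-3.000e-04  1.412e-01 -1.000e-04] len 0.141 turn [-0.0015  0.0001  0.0038] deg 0.2
```

View pics/w14.png

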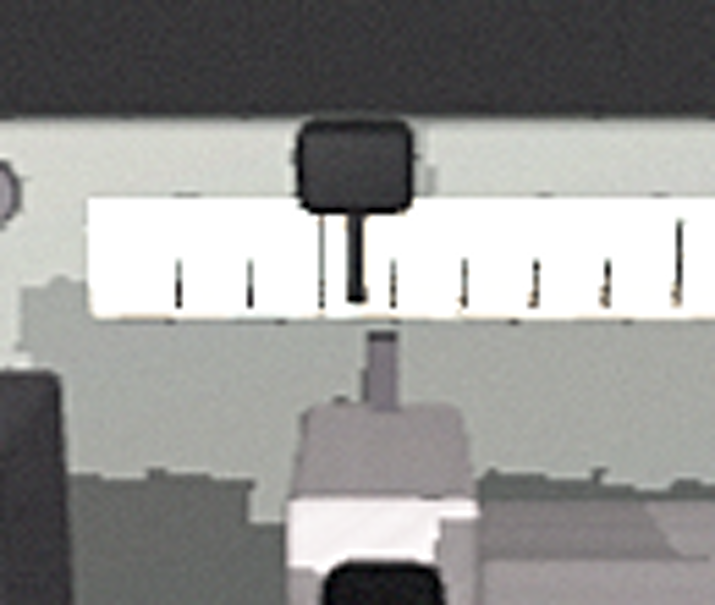

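The pointer is at zoom column 382 and the rider tip at 356, with 71 px per 10 mm: 3.6 mm to go.

Request:
{"api": "step_arm", "payload": {
  "increments": [
    [[0, -0.0015, 0], [0, 0, 0]],
    [[0, -0.003, 0], [0, 0, 0]],
    [[0, -0.0036, 0], [0, 0, 0]],
    [[0, -0.0036, 0], [0, 0, 0]],
    [[0, -0.0036, 0], [0, 0, 0]]
  ]
}}

```text
time: 16.5
ee_pos: [0.5632, 0.1923, 0.0801]
eef_rot: [0.998, 0.064, -0.0, -0.001]
ft_force: [0.5, -3.7, 1.7]
width: 0.0139
```

```bash
python3 - <<'E'
from h import *
snap("wrist","wrist15");snap("scene","scene15");snap("side","side15")
w=load("wrist15");crop(w[0],250,110,380,220,5.5,"w15")
a=load("scene15");crop(a[0],160,160,390,315,3.4,"s15")
plan([.5815,.0485,.08],0.125)
E
```

```text
t 16.65 pos [0.5632 0.1922 0.0801] yaw 0.129 w 0.0138 F [ 2.  -3.2  1.1]
shift [-3.000e-04  1.449e-01 -1.000e-04] len 0.145 turn [-0.0017  0.0001  0.0038] deg 0.2
```

View pics/w15.png

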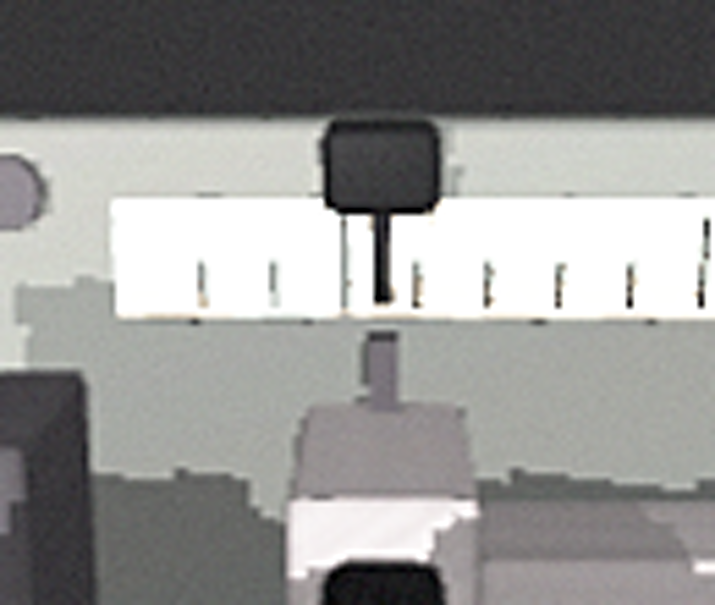

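View pics/s15.png

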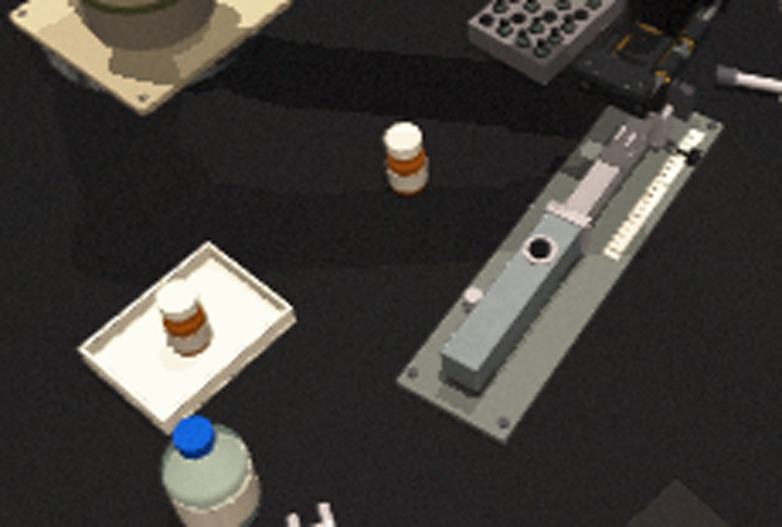

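The pointer and rider tip are both at zoom column 382, within a few tenths of a millimetre. The bottle is upright in the tray, the bystanders look unmoved and the arm is still. I'll hand in.

```bash
python3 - <<'E'
from bench import r
import numpy as np
s=r.read_state();print(np.abs(s["joint_vel"]).max(),s["width"])
print(r.close_job())
E
```

```text
0.0020684026346736387 0.013805522377207165
the job is handed in; nothing more can be done
None
```

I finished all three steps and handed the job in at about 16.7 s of the 67 s allowed. No verdict is reported, so what follows is from my own checks.

- **Bottle:** I stood it upright near the centre of the tray and let go. The wrist view after release and the final scene view both show it upright and untouched.
- **Lock button:** I pressed it until it stopped, with 16.7 N at z = 0.0773 m against the 0.077 m given for fully down.
- **Arm:** I pulled it out about 145 mm by the grip plate and am still holding it with a 30 N grip setting, the fingers reading 13.8 mm on the 14 mm plate. The last wrist picture shows the pointer and rider tip in the same image column, within about 0.3 mm. The wrist reads the spring at about 3.5 N, and the joints are nearly still (at most 0.002 rad/s).
- **Rider and bystanders:** The rider sits between the same graduations as before. The bystanders visible in the last scene picture look unmoved; I did not measure them or check all of them.

Three checks disagreed:

- **Tray rim height:** Against the scene camera it came out at 7 to 18 mm instead of 26 mm. The tray's size fitted at 26 mm, and the bottle touched the floor at the height expected.
- **Grip top height:** It came out at 121 to 131 mm from the picture pairs instead of 115 mm. I used the given height, and the grasp was good.
- **Bottle grasp:** The arm first stopped 5 mm short of the bottle's centre, which I corrected while the fingers were closing.

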